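# Move the hand lens to the other folding hook

### The job

Swing the folded hook arm on the bench screen fully out and press it home against its stop, move the hand lens over from the other hook and let it down gently to hang there, then fold the emptied arm fully back and press it home flat against its stop. Press the arms home firmly enough to bed them but only with pushes, never squeezing or forcing them; do not drop the lens or knock it against anything, and leave the jar, beaker and tray alone.

Things in the scene. Friction and masses are not known exactly. Their poses are not given: they have to be found in the camera images.
- screen: Low upright blue bench screen, fixed: panel 18 mm thick, 400 mm wide, top edge 195 mm above the bench, on two grey feet 18 mm high. Origin on the bench under the panel's middle; x points out of its front (hook side), y along the panel, z up. Two alike folding hooks on steel brackets at the front upper edge, 170 mm apart; A and B may be either way round.
- pivot_a (a point): On hook A's upright hinge axis, level with the arm's top face, 221 mm above the bench, 30 mm in front of the panel's mid-plane; axes as the screen's. Hook A carries the hand lens at the start. Arm: flat aluminium bar 8 mm thick, 16 mm high (205 to 221 mm above the bench, so a finger fits behind it over the screen's edge), reaching 82 mm from the axis; its last 6 mm rise to 229 mm.
- pivot_b (a point): The same point of hook B, empty and folded or nearly so at the start. Each hinge is stiff (0.25 N m of friction: 4 N at 65 mm from the axis) and stays where it is left. Its friction hinge beds only if the fingers hold the arm against the rigid stop with more than 8 N for 0.3 s (aim at 12 N, near the arm's end); a push, knock or squeeze over 24 N damages an arm.
- hook_a (a joint): Angle (rad) of hook arm A: 0 at its folded stop, bar along the screen's +y; 1.571 at its outer stop, bar along the screen's +x; growing swings the end from +y to +x. Starts at the outer stop. The worn hinge is askew: the arm and both stops really point up to 0.18 rad to either side of this, differently for each hook and not measured, so the stops must be felt.
- hook_b (a joint): The same for hook arm B, identical and folding the same way (to +y), also askew by its own unmeasured angle of up to 0.18 rad. Starts between 0 and 0.3.
- magnifier: Hand lens, 0.11 to 0.22 kg, 10 mm thick, hung by an upright black loop (44 mm wide, 56 high; opening 32 x 40) above a 72 mm round lens. Origin: middle of the opening's upper edge, which bears on the arm; x roughly along the arm, y across the loop, z up; reaches 8 mm above, 147 mm below. Grip from above across the 44 mm, fingers astride the arm; raise 12 to 14 mm to pass the tip.
- specimen_jar: Bystander: amber specimen jar, 60 mm wide, 85 mm high; origin at the centre of its underside.
- beaker: Bystander: clear beaker, 66 mm wide, 85 mm high; origin at the centre of its underside.
- tray: Bystander: white dissecting tray, 170 x 260 x 30 mm; origin at the centre of its underside.
Not all that is in view belongs to the job. Leave any turquoise look-alike of the magnifier alone.

How it is judged:
On the way, in this order (a step that is already met when the one before it is completed fails the run):
1. hook arm B is swung fully out and pressed home against its stop by the fingers, the lens still on hook A (value of joint hook_b above 1.53 rad and contact force between the fingers and hook_b above 8 N and contact force between magnifier and hook_a above 0.3 N), for 0.3 s.
2. the lens hangs on hook B, let go, with hook A not yet folded (contact force between magnifier and hook_b above 0.3 N and contact force between magnifier and the fingers below 0.05 N and x of magnifier in the frame of pivot_b between 0.012 and 0.074 m and value of joint hook_b above 1.5 rad and value of joint hook_a above 0.3 rad), for 0.3 s.
3. the emptied hook arm A is folded and pressed home against its folded stop by the fingers (value of joint hook_a below 0.04 rad and contact force between the fingers and hook_a above 8 N and contact force between magnifier and hook_b above 0.3 N), for 0.3 s.
At the end, for the whole second after the job is handed in: Hook arm A is folded to within 0.04 rad of its folded stop; hook arm B is out to within 0.07 rad of its outer stop; the hand lens hangs still (under 0.05 m/s, upright within 0.2 rad) on hook arm B between the bracket and the tip, its bearing edge on the arm within 8 mm in height (value of joint hook_a below 0.04 rad and value of joint hook_b above 1.5 rad and contact force between magnifier and hook_b above 0.3 N and x of magnifier in the frame of pivot_b between 0.012 and 0.074 m and z of magnifier in the frame of pivot_b between -0.008 and 0.008 m and angle between magnifier's own z axis and vertical below 0.2 rad and linear speed of magnifier below 0.05 m/s); the robot touches nothing.
It fails at once if the gripper or arm loads a hook arm with more than 24 N (forced or squeezed) (contact force between any of the arm, the fingers and hook_a above 24 N or contact force between any of the arm, the fingers and hook_b above 24 N).
It fails at once if the lens is pressed on a hook with more than 15 N (contact force between magnifier and hook_a above 15 N or contact force between magnifier and hook_b above 15 N).
It fails at once if the lens drops or comes down low (height (world z) of magnifier below 0.18 m).
It fails at once if the lens knocks against the screen or a bystander (contact force between magnifier and screen above 1 N or contact force between magnifier and specimen_jar above 1 N or contact force between magnifier and beaker above 1 N or contact force between magnifier and tray above 1 N).
It fails at once if a bystander is moved (distance of any of specimen_jar, beaker, tray from where it was at the start of the episode above 0.02 m).
It also fails if it takes over 72 s, if anything falls off the work surface, if the arm or the gripper's body presses on something with over 40 N, if the wrist force passes 120 N, or if a joint passes its speed limit or range.

### The arm

A 6-joint arm with a two-finger parallel gripper is mounted at the origin on the work surface. World frame = base frame: x ahead of the robot, y to its left, z up, the work surface at z = 0. Lengths are in m, angles in rad, forces in N, time in s.
With the tool pointing down it reaches from about 0.4 to 0.825 m from the base axis. Payload 7 kg.
Tool frame: the origin (TCP) lies on the centre line of the jaws, within the pads' length; the fingertips stand 14 mm ahead of it and the grasp point (between the pads) lies 5 mm behind it; z points along the fingers, y is the line along which they close (so a half turn about z gives the same grasp; the last joint's range is limited). The gripper opens to 88 mm and grips with 3 to 60 N. Pads are 19 mm wide; open, the fingers measure 130 mm over their backs; the gripper's body (78 mm by 193 mm) begins 47 mm behind the grasp point.
Start: joints at [1.427, 0.359, 0.012, 0, -1.224, -0.288], TCP at [0.282, 0.613, 0.241] pointing down, gripper open.
Joint ranges: [-3.07, 3.07], [-1.43, 2.12], [-1.02, 1.25], [-3.03, 1.67], [-3.05, -0], [-3.03, 3.03]. Speed limits (rad/s): [2.39, 2.39, 3.01, 3.14, 3.14, 3.14].

### API

Orientations are given as [roll, pitch, yaw] about the fixed x, y, z axes, in that order (R = Rz(yaw) Ry(pitch) Rx(roll)).
In Python, from cell import r gives the robot as it stands. The module is installed in compiled form; this text tells all that it offers.
- The arm moves only by the shell command python3 -m handwheel 'ROWS' [FORCE]. ROWS is JSON, a list of rows, each a list of 3 entries, a list of its own where there are three numbers: the shift along the tool's x, y, z in mm, then the turn, a rotation vector about the tool's x, y, z in rad, then the finger opening in mm, from 0 to 87.6. A call has 1 to 5 rows; each row shifts and turns the commanded pose from where the row before left it, along the tool's axes as they then stand; what a row does not reach is not made up. A row lasts 1/10 s, in which the tool goes at most 50 mm and 8.59 degrees, less where a joint would pass 70% of its speed; a pose out of reach is approached as far as the arm can. A call is refused whole if a number of a shift passes 50 or a number of a turn 0.15, either way. A call with a gripper value outside its range is refused whole. The fingers move at their own pace and stop on an object; FORCE is the grip in N (left out, the last holds). Time passes only in rows, so rows that do not move let the fingers close. It gives the time, the measured TCP pose, the force, the opening and the grip force at its end, in the units of the state.
- r.read_state(): the state, without advancing time (a new reading comes with each control period).
- r.read_camera(name): name is "scene" or "top" or "wrist"; returns the picture (400x640x3 uint8, red, green, blue); there is no depth.
- r.camera_info(name): a dict with "fx", "fy", "cx", "cy" (pixels), "camera_from_world" (4x4, takes a point from world to camera coordinates); the wrist camera has in their place "mount" (4x4, takes a point from camera to tool coordinates, whose origin is the TCP and whose axes are the flange's). Camera axes: x right, y down, z forward; pixel columns grow to the right and rows downward; lengths in m; the calibration is good to about 2 mm. A picture is of the moment at which its call begins: read the wrist's pose just before it. camera_info takes no time and is no camera call.
- r.hand_in(): hands the job in; it is judged then, once.
The state is a dict: "t": time; "joint_positions": joint angles; "joint_velocities": joint speeds; "joint_torque": joint torques, N m; "ee_pos": TCP position; "orientation": TCP orientation; "ft_force": force on the tool from outside, world axes, zero at the start; "moment": the same for the moment, N m; "opening": opening from 0.0 (shut) to 1.0 (fully open); "finger_force": force on a finger pad.
Only numpy, scipy, OpenCV 4.12 (cv2) and the standard library are available. Lean on these libraries where they do the work, as an engineer would, in place of code of your own. Each camera call takes 0.05 s, during which the arm holds its last target. There are 200 camera calls.

## Working session

There is one attempt and no reset: what is moved stays moved. The work goes in short steps, Python scripts to look and compute and a shell command to move; the robot and the scene stay as the last step left them, time stands still between calls to the robot, and variables do not carry over. Pictures are saved under pics/ and viewed, at most 13 in all, crops included, and the job is handed in when it is done.

```bash
mkdir -p pics
cat > h.py <<'E'
import numpy as np, cv2
from scipy.spatial.transform import Rotation as R
from cell import r
def snap(n,f):
    im=r.read_camera(n); cv2.imwrite('pics/'+f,im[:,:,::-1]); return im
def tool():
    s=r.read_state(); T=np.eye(4); T[:3,:3]=R.from_euler('xyz',s['orientation']).as_matrix(); T[:3,3]=s['ee_pos']; return T
def cam(n,T=None):
    i=r.camera_info(n); K=(i['fx'],i['fy'],i['cx'],i['cy'])
    W=np.linalg.inv(np.array(i['camera_from_world'])) if n!='wrist' else (tool() if T is None else T)@np.array(i['mount'])
    return K,W
def at_z(n,u,v,z,T=None):
    K,W=cam(n,T); d=W[:3,:3]@np.array([(u-K[2])/K[0],(v-K[3])/K[1],1]); o=W[:3,3]
    return o+d*(z-o[2])/d[2]
def proj(n,p,T=None):
    K,W=cam(n,T); c=np.linalg.inv(W)@np.append(p,1); return K[0]*c[0]/c[2]+K[2],K[1]*c[1]/c[2]+K[3]
def delta(p,rpy=None):
    "tool-frame shift mm to world p"
    T=tool(); return np.round(T[:3,:3].T@(np.array(p)-T[:3,3])*1000,1)
E
python3 - <<'E'
from h import *
s=r.read_state(); print(s)
print(tool().round(3))
a=snap('scene','s1.png');b=snap('top','t1.png');c=snap('wrist','w1.png')
for n in ('scene','top'): print(n,cam(n)[0],cam(n)[1].round(3).tolist())
print(r.camera_info('wrist'))
E
```

```text
{'t': 0.0, 'joint_positions': array([ 1.42709405e+00,  3.59380195e-01,  1.10626705e-02, -3.74483471e-04,
       -1.22408448e+00, -2.88131106e-01]), 'joint_velocities': array([-0.0006564 , -0.00047816, -0.00031106, -0.00104963, -0.0013841 ,
       -0.00137089]), 'joint_torque': array([ 5.00635906e-04, -5.82717168e+01,  2.93061858e+01,  6.99752882e+00,
        6.89646535e-03, -1.58378393e-04]), 'ee_pos': array([0.2823132 , 0.61261507, 0.23962426]), 'orientation': array([ 3.13995312e+00, -1.18792428e-04, -4.31960825e-01]), 'ft_force': array([0.44820435, 0.30827107, 0.1050769 ]), 'moment': array([-0.00327557, -0.00119603,  0.00995417]), 'finger_force': 0.0, 'opening': 1.0036204780805744}
[[ 0.908 -0.419 -0.001  0.282]
 [-0.419 -0.908 -0.002  0.613]
 [ 0.     0.002 -1.     0.24 ]
 [ 0.     0.     0.     1.   ]]
scene (361.7606410731512, 361.7606410731512, 322.52937010441497, 195.91730385311348) [[-0.7, 0.38, -0.604, 0.991], [0.714, 0.386, -0.585, 0.466], [0.011, -0.841, -0.541, 0.568], [0.0, 0.0, 0.0, 1.0]]
top (371.9531934721774, 371.9531934721774, 318.2978325014443, 199.67192527545762) [[-0.0, -0.996, 0.086, 0.452], [-1.0, 0.001, 0.005, 0.04], [-0.005, -0.086, -0.996, 1.005], [0.0, 0.0, 0.0, 1.0]]
{'fx': 316.13657166075683, 'fy': 316.13657166075683, 'cx': 319.922897951251, 'cy': 195.30843205844212, 'mount': array([[-1.24492857e-05, -9.53550322e-01, -3.01233769e-01,
         8.13687891e-02],
       [ 9.99999974e-01, -8.04412786e-05,  2.13307830e-04,
        -3.85914108e-04],
       [-2.27631380e-04, -3.01233759e-01,  9.53550298e-01,
        -1.43964155e-01],
       [ 0.00000000e+00,  0.00000000e+00,  0.00000000e+00,
         1.00000000e+00]])}
```

View pics/t1.png

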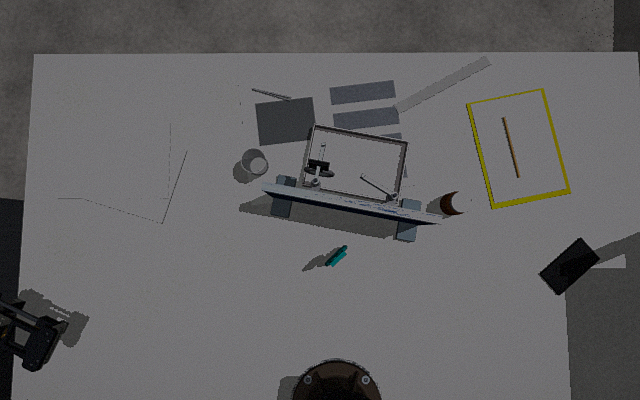

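View pics/s1.png

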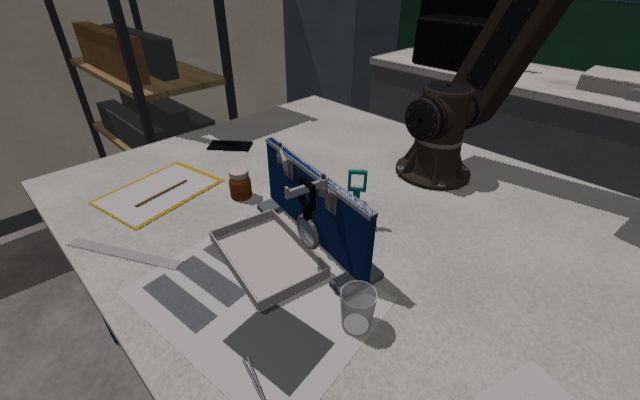

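The top view shows the panel from (265,188) to (440,222). Hook A, with the lens, has its pivot near (313,183) and its tip near (323,145). Hook B has its pivot near (393,198) and its tip near (362,177). The turquoise decoy is at (337,256).

Run:
```python
from h import *
a=cv2.imread('pics/t1.png')[115:245,230:470]
cv2.imwrite('pics/t1c.png',cv2.convertScaleAbs(cv2.resize(a,None,fx=3.3,fy=3.3,interpolation=cv2.INTER_CUBIC),alpha=1.5))
```

```text
(no output)
```

View pics/t1c.png

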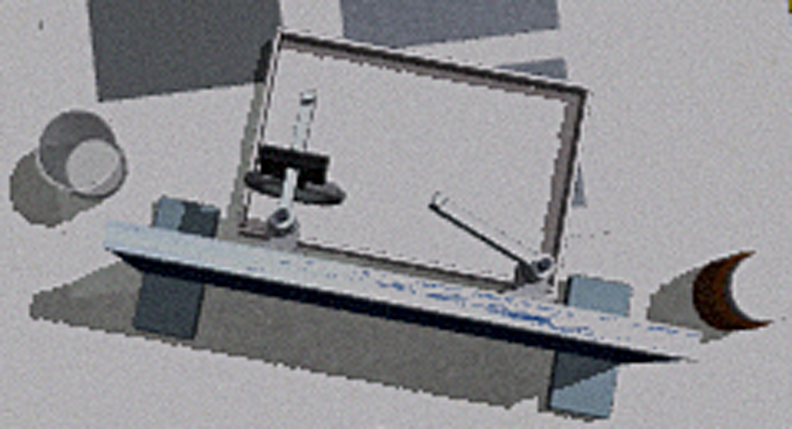

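Run:
```python
from h import *
f=lambda u,v,z: at_z('top',230+u/3.3,115+v/3.3,z)
P={k:f(u,v,z) for k,u,v,z in [('pa',283,218,.221),('ta',308,97,.229),('pb',541,266,.221),('tb',436,201,.229),('la',258,156,.229),('lb',328,166,.229),('s1',108,225,.195),('s2',705,335,.195)]}
for k in P: print(k,P[k].round(4))
d=P['pa']-P['pb']; print('pivot dist',np.linalg.norm(d),'yaw of +y', np.arctan2(d[1],d[0]))
y=P['s1']-P['s2'];print('panel',np.linalg.norm(y),np.arctan2(y[1],y[0]))
for q in 'ab':
  v=P['t'+q]-P['p'+q]; print(q,np.linalg.norm(v[:2]),np.arctan2(v[1],v[0]))
v=P['la']-P['lb'];print('loop',np.linalg.norm(v),np.arctan2(v[1],v[0]),(P['la']+P['lb'])/2)
```

```text
pa [0.5598 0.0501 0.221 ]
ta [0.6371 0.0339 0.229 ]
pb [ 0.5285 -0.1154  0.221 ]
tb [ 0.5695 -0.0476  0.229 ]
la [0.5987 0.066  0.229 ]
lb [0.5922 0.0212 0.229 ]
s1 [0.5588 0.167  0.195 ]
s2 [ 0.4853 -0.2277  0.195 ]
pivot dist 0.1684069837366237 yaw of +y 1.3842499743498573
panel 0.4014103879681195 1.3866616324519587
a 0.0790052658378572 -0.2060928296158867
b 0.07917751551498742 1.0271642662667364
loop 0.04529060290428552 1.425753750694858 [0.59544632 0.04363226 0.229     ]
```

```bash
python3 -m handwheel '[[[0,0,-40],[0,0,0],0],[[36,34,-20],[0,0,0],0],[[36,34,0],[0,0,0],0],[[36,34,0],[0,0,0],0],[[36,34,0],[0,0,0],0]]'
python3 -m handwheel '[[[36,34,0],[0,0,0],0],[[36,34,0],[0,0,0],0],[[36,34,0],[0,0,0],0],[[36,34,0],[0,0,0],0],[[36,34,0],[0,0,0],0]]'
python3 -m handwheel '[[[36,34,0],[0,0,0],0],[[36,34,0],[0,0,0],0],[[36,34,0],[0,0,0],0],[[0,0,0],[0,0,0.11],0],[[0,0,0],[0,0,0],0]]'
python3 - <<'E'
from h import *
print(r.read_state()['joint_positions'].round(3), tool().round(4), delta([.543,-.0485,.217]))
snap('wrist','w2.png')
T=tool(); print(proj('wrist',[.5285,-.1154,.221]),proj('wrist',[.5695,-.0476,.229]))
E
```

```text
t: 0.65
ee_pos: [0.3554, 0.4303, 0.2992]
orientation: [3.141, 0.0, -0.431]
ft_force: [0.7, -0.3, 0.1]
opening: 0.606
finger_force: 0.0
t: 1.15
ee_pos: [0.4476, 0.2005, 0.2994]
orientation: [-3.141, -0.0, -0.431]
ft_force: [1.5, -0.1, 0.3]
opening: 0.152
finger_force: 0.0
t: 1.65
ee_pos: [0.503, 0.063, 0.2989]
orientation: [3.141, 0.0, -0.547]
ft_force: [-0.7, 0.3, 0.5]
opening: 0.003
finger_force: 0.0
[ 0.512  0.044 -0.255 -0.    -1.272  0.511] [[ 8.540e-01 -5.203e-01 -7.000e-04  5.030e-01]
 [-5.203e-01 -8.540e-01 -2.000e-04  6.300e-02]
 [-5.000e-04  5.000e-04 -1.000e+00  2.989e-01]
 [ 0.000e+00  0.000e+00  0.000e+00  1.000e+00]] [92.2 74.4 81.9]
(np.float64(540.4557097420642), np.float64(40.870429935429996)) (np.float64(420.11085797437033), np.float64(38.43261819474546))
```

View pics/w2.png

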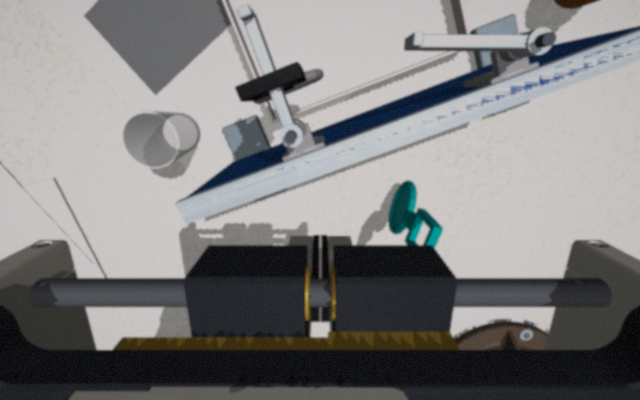

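The projection matches: pivot B is seen at (540,38) against a predicted (540,41), and the tip at (410,40) against (420,38). The lens loop spans about (237..305, 80). I'll move behind arm B.

```bash
python3 -m handwheel '[[[31,25,0],[0,0,0],0],[[31,25,0],[0,0,0],0],[[30,24,0],[0,0,0],0],[[0,0,20],[0,0,0],0],[[0,0,0],[0,0,0],0]]'
python3 -m handwheel '[[[0,0,30],[0,0,0],0],[[0,0,20],[0,0,0],0],[[0,0,10],[0,0,0],0],[[0,0,0],[0,0,0],0],[[0,0,0],[0,0,0],0]]'
python3 -m handwheel '[[[3,0,0],[0,0,0],0],[[2,0,0],[0,0,0],0],[[0,0,0],[0,0,0],0]]'
```

```text
t: 2.2
ee_pos: [0.5423, -0.0458, 0.2768]
orientation: [3.139, 0.004, -0.54]
ft_force: [-0.4, 0.9, -0.8]
opening: 0.006
finger_force: 0.0
t: 2.7
ee_pos: [0.5442, -0.0455, 0.2205]
orientation: [-3.141, -0.001, -0.54]
ft_force: [-0.7, -0.6, 0.4]
opening: 0.004
finger_force: 0.0
t: 3.0
ee_pos: [0.5484, -0.0489, 0.2199]
orientation: [-3.141, -0.001, -0.542]
ft_force: [0.1, 0.3, -0.7]
opening: 0.007
finger_force: 0.0
```

```bash
python3 -m handwheel '[[[1,0,0],[0,0,0],0],[[1,0,0],[0,0,0],0],[[1,0,0],[0,0,0],0],[[0,0,0],[0,0,0],0]]'
python3 -m handwheel '[[[1,0,0],[0,0,0],0],[[1,0,0],[0,0,0],0],[[1,0,0],[0,0,0],0]]'
python3 -m handwheel '[[[1,0,0],[0,0,0],0],[[1,0,0],[0,0,0],0],[[1,0,0],[0,0,0],0]]'
```

```text
t: 3.4
ee_pos: [0.5505, -0.0505, 0.2192]
orientation: [3.142, 0.0, -0.542]
ft_force: [0.1, 0.4, -0.2]
opening: 0.008
finger_force: 0.0
t: 3.7
ee_pos: [0.5525, -0.0516, 0.2191]
orientation: [3.141, 0.001, -0.542]
ft_force: [-4.0, 3.4, 1.5]
opening: 0.01
finger_force: 2.5
t: 4.0
ee_pos: [0.555, -0.0532, 0.2191]
orientation: [3.141, 0.001, -0.542]
ft_force: [-3.3, 3.6, 2.6]
opening: 0.005
finger_force: 2.5
```

```bash
python3 -m handwheel '[[[4,-0.7,0],[0,0,0.07],0],[[4,-0.7,0],[0,0,0.07],0],[[4,-0.7,0],[0,0,0.06],0],[[4,-0.7,0],[0,0,0.06],0],[[4,-0.7,0],[0,0,0.06],0]]'
python3 -m handwheel '[[[4,-0.7,0],[0,0,0.06],0],[[4,-0.7,0],[0,0,0.06],0],[[4,-0.7,0],[0,0,0.06],0],[[4,-0.7,0],[0,0,0.06],0],[[4,-0.7,0],[0,0,0.06],0]]'
python3 - <<'E'
from h import *
T=tool(); print((T[:3,:3].T@(np.array([.5285,-.1154,.221])-T[:3,3])*1000).round(1))
E
```

```text
t: 4.5
ee_pos: [0.5725, -0.0632, 0.219]
orientation: [3.14, 0.001, -0.864]
ft_force: [-4.2, 2.7, 3.1]
opening: 0.003
finger_force: 2.6
t: 5.0
ee_pos: [0.5862, -0.0777, 0.2188]
orientation: [3.14, 0.001, -1.164]
ft_force: [-5.2, 3.3, 1.9]
opening: 0.006
finger_force: 2.5
[11.8 68.  -2. ]
```

```bash
python3 -m handwheel '[[[4,-0.6,0],[0,0,0.06],0],[[4,-0.6,0],[0,0,0.06],0],[[4,-0.6,0],[0,0,0.06],0],[[4,-0.6,0],[0,0,0.06],0],[[4,-0.6,0],[0,0,0.06],0]]'
python3 -m handwheel '[[[2,-0.3,0],[0,0,0.03],0],[[2,-0.3,0],[0,0,0.03],0],[[2,-0.3,0],[0,0,0.03],0]]'
python3 - <<'E'
from h import *
T=tool(); print((T[:3,:3].T@(np.array([.5285,-.1154,.221])-T[:3,3])*1000).round(1),r.read_state()['ft_force'])
snap('wrist','w3.png')
E
```

```text
t: 5.5
ee_pos: [0.595, -0.0957, 0.2188]
orientation: [3.14, 0.001, -1.464]
ft_force: [-4.3, 4.4, 1.0]
opening: 0.004
finger_force: 2.5
t: 5.8
ee_pos: [0.5966, -0.1015, 0.2189]
orientation: [3.14, 0.001, -1.553]
ft_force: [-4.1, 3.4, 0.9]
opening: 0.003
finger_force: 2.3
[12.7 68.3 -2.1] [-4.06182421  3.39300592  0.94915111]
```

View pics/w3.png

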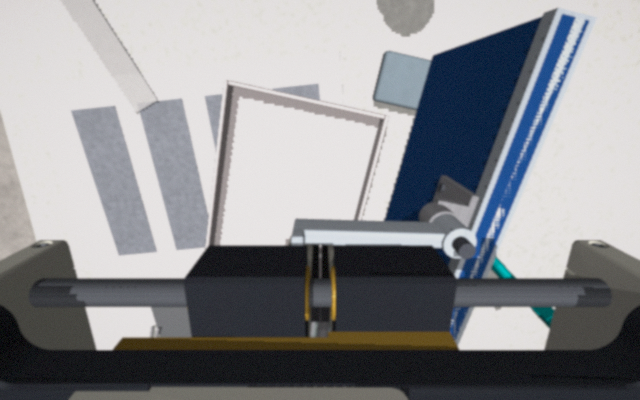

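The arm runs level from its tip at (292,235) to its pivot at (458,243), and the finger face lies flat behind it. I'll creep to the stop.

```bash
python3 -m handwheel '[[[1.2,-0.2,0],[0,0,0.018],0],[[1.2,-0.2,0],[0,0,0.018],0],[[1.2,-0.2,0],[0,0,0.018],0]]'
```

```text
t: 6.15
ee_pos: [0.5973, -0.105, 0.2189]
orientation: [3.14, 0.001, -1.606]
ft_force: [-2.7, 4.9, 0.5]
opening: 0.004
finger_force: 2.3
```

```bash
python3 -m handwheel '[[[1.2,-0.2,0],[0,0,0.018],0],[[1.2,-0.2,0],[0,0,0.018],0],[[1,-0.2,0],[0,0,0.015],0]]'
```

```text
t: 6.45
ee_pos: [0.5977, -0.1084, 0.2189]
orientation: [3.14, 0.001, -1.657]
ft_force: [-3.7, 4.4, 1.0]
opening: 0.003
finger_force: 2.3
```

```bash
python3 -m handwheel '[[[1.2,-0.2,0],[0,0,0.018],0],[[1.2,-0.2,0],[0,0,0.018],0],[[1,-0.2,0],[0,0,0.015],0]]'
```

```text
t: 6.75
ee_pos: [0.5981, -0.1118, 0.2189]
orientation: [3.141, 0.001, -1.708]
ft_force: [-2.4, 5.2, 0.5]
opening: 0.006
finger_force: 2.3
```

```bash
python3 -m handwheel '[[[1.2,-0.2,0],[0,0,0.018],0],[[1,-0.2,0],[0,0,0.015],0]]'
```

```text
t: 6.95
ee_pos: [0.5982, -0.114, 0.2189]
orientation: [3.141, 0.001, -1.741]
ft_force: [-1.8, 5.8, 0.3]
opening: 0.002
finger_force: 2.3
```

```bash
python3 -m handwheel '[[[1,-0.1,0],[0,0,0.015],0],[[1,-0.1,0],[0,0,0.015],0]]'
```

```text
t: 7.15
ee_pos: [0.5982, -0.1159, 0.2189]
orientation: [3.141, 0.001, -1.771]
ft_force: [-1.4, 4.8, -0.1]
opening: 0.006
finger_force: 2.3
```

```bash
python3 -m handwheel '[[[0.7,-0.1,0],[0,0,0.01],0],[[0.7,-0.1,0],[0,0,0.01],0]]'
```

```text
t: 7.35
ee_pos: [0.5982, -0.1174, 0.2189]
orientation: [3.141, 0.001, -1.791]
ft_force: [-0.7, 4.9, 0.0]
opening: 0.006
finger_force: 2.3
```

```bash
python3 -m handwheel '[[[1,-0.1,0],[0,0,0.015],0],[[1,-0.1,0],[0,0,0.015],0]]'
```

```text
t: 7.55
ee_pos: [0.5981, -0.1193, 0.219]
orientation: [3.141, 0.001, -1.821]
ft_force: [-1.2, 6.0, 0.7]
opening: 0.003
finger_force: 2.3
```

```bash
python3 -m handwheel '[[[1,-0.1,0],[0,0,0.015],0],[[1,-0.1,0],[0,0,0.015],0]]'
```

```text
t: 7.75
ee_pos: [0.5982, -0.1203, 0.2189]
orientation: [-3.141, 0.003, -1.851]
ft_force: [-0.2, 12.7, 0.4]
opening: 0.001
finger_force: 6.1
```

```bash
python3 -m handwheel '[[[0,0,0],[0,0,0],0],[[0,0,0],[0,0,0],0]]'; python3 -m handwheel '[[[0,0,0],[0,0,0],0],[[0,0,0],[0,0,0],0],[[0,0,0],[0,0,0],0]]'
```

```text
t: 7.95
ee_pos: [0.5982, -0.1202, 0.219]
orientation: [-3.141, 0.003, -1.85]
ft_force: [-1.2, 8.8, 0.2]
opening: 0.004
finger_force: 4.6
t: 8.25
ee_pos: [0.5983, -0.1202, 0.2189]
orientation: [-3.141, 0.003, -1.85]
ft_force: [-1.1, 9.4, 0.6]
opening: 0.007
finger_force: 4.5
```

```bash
python3 -m handwheel '[[[0.6,0,0],[0,0,0],0],[[0,0,0],[0,0,0],0],[[0,0,0],[0,0,0],0]]'; python3 -m handwheel '[[[0,0,0],[0,0,0],0],[[0,0,0],[0,0,0],0],[[0,0,0],[0,0,0],0]]'
```

```text
t: 8.55
ee_pos: [0.5982, -0.1203, 0.2189]
orientation: [-3.141, 0.003, -1.85]
ft_force: [-0.4, 12.4, 0.8]
opening: 0.005
finger_force: 5.7
t: 8.85
ee_pos: [0.5983, -0.1203, 0.2189]
orientation: [-3.141, 0.003, -1.85]
ft_force: [-0.7, 12.2, 1.6]
opening: 0.005
finger_force: 5.7
```

```bash
python3 -m handwheel '[[[-1,0,0],[0,0,0],0],[[-4,0,0],[0,0,0],0],[[-10,0,0],[0,0,0],0],[[0,0,-35],[0,0,0],0],[[0,0,-45],[0,0,0],0]]'
python3 -m handwheel '[[[0,0,0],[0,0,-0.14],88],[[0,0,0],[0,0,-0.14],87],[[0,0,0],[0,0,-0.14],87],[[0,0,0],[0,0,-0.14],87],[[0,0,0],[0,0,-0.14],87]]' || python3 -m handwheel '[[[0,0,0],[0,0,-0.14],87],[[0,0,0],[0,0,-0.14],87],[[0,0,0],[0,0,-0.14],87],[[0,0,0],[0,0,-0.14],87],[[0,0,0],[0,0,-0.14],87]]'
python3 -m handwheel '[[[0,0,0],[0,0,-0.14],87],[[0,0,0],[0,0,-0.14],87],[[0,0,0],[0,0,-0.14],87],[[0,0,0],[0,0,-0.14],87],[[0,0,0],[0,0,-0.14],87]]'
```

```text
t: 9.35
ee_pos: [0.6009, -0.1079, 0.298]
orientation: [3.137, -0.002, -1.85]
ft_force: [1.5, 0.6, 0.8]
opening: 0.003
finger_force: 0.0
t: 9.85
ee_pos: [0.602, -0.1081, 0.2994]
orientation: [-3.141, -0.001, -1.145]
ft_force: [0.4, -0.5, 0.3]
opening: 0.397
finger_force: 0.0
t: 10.35
ee_pos: [0.602, -0.1081, 0.2994]
orientation: [3.141, -0.001, -0.445]
ft_force: [0.4, -0.2, -0.2]
opening: 0.858
finger_force: 0.0
```

```bash
python3 -m handwheel '[[[0,0,0],[0,0,-0.145],87],[[0,0,0],[0,0,-0.145],87],[[-25,-49,0],[0,0,0],87],[[-25,-49,0],[0,0,0],87],[[-25,-49,0],[0,0,0],87]]'
python3 -m handwheel '[[[0,0,0],[0,0,0],87],[[0,0,0],[0,0,0],87]]'
python3 - <<'E'
from h import *
T=tool(); im=snap('wrist','w4.png'); np.save('T4.npy',T)
for k,p in dict(pa=[.5598,.0501,.221],ta=[.6371,.0339,.229],la=[.5987,.066,.229],lb=[.5922,.0212,.229],pb=[.5285,-.1154,.221]).items(): print(k,np.round(proj('wrist',p,T),1))
E
```

```text
t: 10.85
ee_pos: [0.5554, 0.0357, 0.2993]
orientation: [3.141, -0.001, -0.162]
ft_force: [0.7, 0.6, -0.6]
opening: 0.996
finger_force: 0.0
t: 11.05
ee_pos: [0.5559, 0.036, 0.2998]
orientation: [-3.142, -0.001, -0.158]
ft_force: [-1.3, -0.6, 0.2]
opening: 0.991
finger_force: 0.0
pa [301.1 207.4]
ta [304.2  97. ]
la [267.9 162.3]
lb [333.5 161.4]
pb [524.9 213.6]
```

View pics/w4.png

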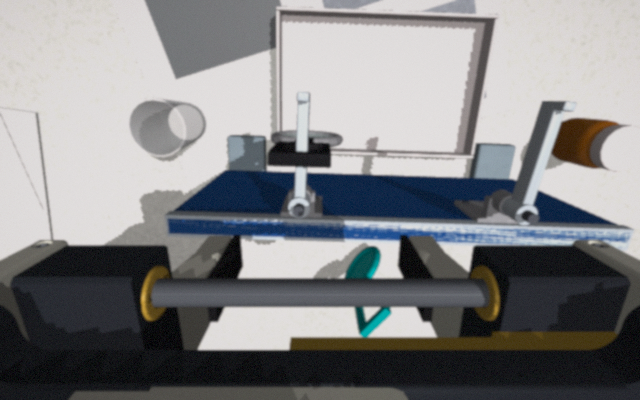

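The wrist view shows pivot A at (299,208) and tip A at (303,94). The loop's top face spans columns 268–331 at about row 159. Pivot B is at (525,213) and tip B at about (563,104).

Run:
```python
from h import *
T=np.load('T4.npy'); im=cv2.imread('pics/w4.png')
c=lambda a,b,x,y,f: cv2.convertScaleAbs(cv2.resize(im[a:b,x:y],None,fx=f,fy=f,interpolation=cv2.INTER_CUBIC),alpha=1.1)
cv2.imwrite('pics/w4c.png',np.hstack([c(80,230,250,350,4),c(80,230,500,600,4)]))
P={k:at_z('wrist',u,v,z,T) for k,u,v,z in [('pa',299,208,.221),('ta',303,94,.229),('la',268,159,.229),('lb',331,159,.229),('pb',525,213,.221),('tb',564,103,.229)]}
for k in P: print(k,P[k].round(4))
for q in 'ab':
  v=P['t'+q]-P['p'+q]; print(q,np.linalg.norm(v[:2]),np.arctan2(v[1],v[0]))
v=P['la']-P['lb'];print('loop',np.linalg.norm(v),np.arctan2(v[1],v[0]),(P['la']+P['lb'])/2)
print(np.linalg.norm(P['pa']-P['pb']))
```

```text
pa [0.5596 0.0517 0.221 ]
ta [0.6391 0.0343 0.229 ]
la [0.6009 0.0655 0.229 ]
lb [0.5941 0.0227 0.229 ]
pb [ 0.5289 -0.1155  0.221 ]
tb [ 0.6068 -0.1329  0.229 ]
a 0.08134443460805768 -0.21558218305518168
b 0.07978699427378132 -0.220279662271135
loop 0.04331508983175343 1.4130148214995268 [0.59752365 0.04407823 0.229     ]
0.17000570812518492
```

View pics/w4c.png

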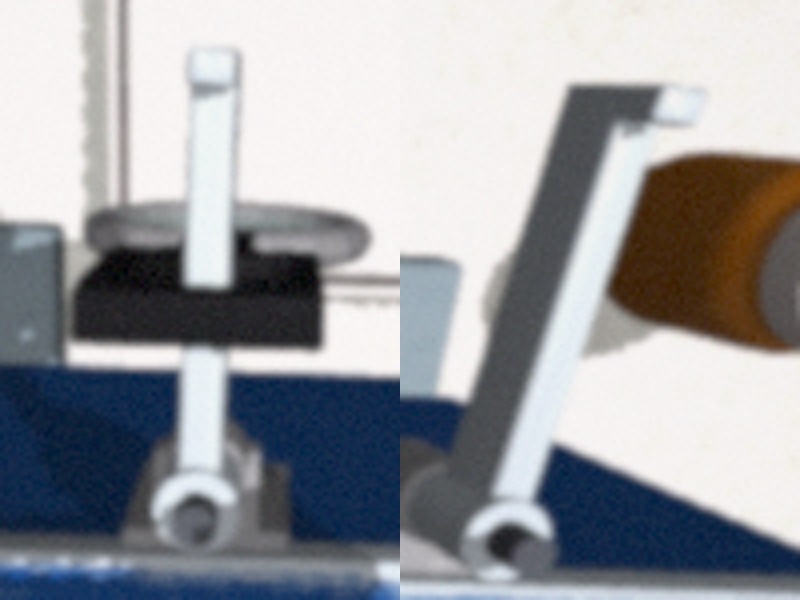

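Run:
```python
from h import *
T=np.load('T4.npy')
P={k:at_z('wrist',u,v,z,T) for k,u,v,z in [('pa',298.8,207,.221),('ta',303.2,92,.229),('pb',527,214.5,.221),('tb',571,101.5,.229),('b1',530.5,203.7,.221),('b2',558.5,112.5,.221)]}
for k in P: print(k,P[k].round(4))
for a,b in [('pa','ta'),('pb','tb'),('b1','b2'),('pb','b2')]:
  v=P[b]-P[a]; print(a,b,np.linalg.norm(v[:2]).round(4),np.arctan2(v[1],v[0]).round(4))
print(np.linalg.norm(P['pa']-P['pb']))
print('jar',at_z('top',452,203,.08),at_z('wrist',600,130,.085,T),'beaker',at_z('top',255,162,.085))
print('to grasp',delta([.5975,.0441,.200]))
```

```text
pa [0.5604 0.0518 0.221 ]
ta [0.6403 0.034  0.229 ]
pb [ 0.5275 -0.117   0.221 ]
tb [ 0.6071 -0.1373  0.229 ]
b1 [ 0.5358 -0.1193  0.221 ]
b2 [ 0.5999 -0.1355  0.221 ]
pa ta 0.0818 -0.2187
pb tb 0.0821 -0.2503
b1 b2 0.0661 -0.2479
pb b2 0.0748 -0.2497
0.17193979533759884
jar [ 0.5235863  -0.28749498  0.08      ] [ 0.55106554 -0.27976284  0.085     ] beaker [0.62676948 0.20418891 0.085     ]
to grasp [ 39.4 -15.6  99.6]
```

```bash
python3 -m handwheel '[[[20,-8,0],[0,0,0],87],[[19.5,-7.5,0],[0,0,0],87],[[0,0,25],[0,0,0],87],[[0,0,25],[0,0,0],87],[[0,0,0],[0,0,0],87]]'
python3 -m handwheel '[[[0,0,15],[0,0,0],87],[[0,0,15],[0,0,0],87],[[0,0,15],[0,0,0],87],[[0,0,4],[0,0,0],87],[[0,0,0],[0,0,0],87]]'
python3 - <<'E'
from h import *
print(delta([.5975,.0441,.200]), tool()[:3,3])
E
```

```text
t: 11.6
ee_pos: [0.5958, 0.0417, 0.2454]
orientation: [3.139, 0.006, -0.163]
ft_force: [0.7, -0.5, -0.6]
opening: 0.995
finger_force: 0.0
t: 12.1
ee_pos: [0.5976, 0.0428, 0.2008]
orientation: [3.141, -0.0, -0.162]
ft_force: [-0.7, 0.7, 0.1]
opening: 0.992
finger_force: 0.0
[-0.3 -1.2  0.8] [0.59762851 0.04284044 0.20075135]
```

```bash
python3 -m handwheel '[[[0,-1,0],[0,0,0],60],[[0,0,0],[0,0,0],50],[[0,0,0],[0,0,0],48],[[0,0,0],[0,0,0],46],[[0,0,0],[0,0,0],45]]' 10
python3 -m handwheel '[[[0,0,0],[0,0,0],43],[[0,0,0],[0,0,0],42],[[0,0,0],[0,0,0],41],[[0,0,0],[0,0,0],40],[[0,0,0],[0,0,0],40]]' 12
python3 -m handwheel '[[[0,0,0],[0,0,0],36],[[0,0,0],[0,0,0],36],[[0,0,0],[0,0,0],36]]' 15
```

```text
t: 12.6
ee_pos: [0.5975, 0.0446, 0.2005]
orientation: [-3.141, -0.0, -0.161]
ft_force: [0.2, -0.4, -0.0]
opening: 0.594
finger_force: 0.0
t: 13.1
ee_pos: [0.5974, 0.0445, 0.2003]
orientation: [3.142, 0.0, -0.161]
ft_force: [-0.5, 0.3, -0.1]
opening: 0.502
finger_force: 12.0
t: 13.4
ee_pos: [0.5974, 0.0445, 0.2003]
orientation: [3.142, 0.0, -0.161]
ft_force: [-1.9, -0.3, 0.2]
opening: 0.502
finger_force: 14.9
```

```bash
python3 -m handwheel '[[[0,0,-3],[0,0,0],36],[[0,0,-4],[0,0,0],36],[[0,0,-4],[0,0,0],36],[[0,0,-2],[0,0,0],36],[[0,0,0],[0,0,0],36]]'
python3 -m handwheel '[[[0,0,0],[0,0,0],36],[[0,0,0],[0,0,0],36],[[0,0,0],[0,0,0],36]]'
```

```text
t: 13.9
ee_pos: [0.5976, 0.0446, 0.2138]
orientation: [-3.141, -0.001, -0.161]
ft_force: [0.2, -0.1, -1.0]
opening: 0.503
finger_force: 14.9
t: 14.2
ee_pos: [0.5973, 0.0445, 0.2131]
orientation: [3.141, 0.0, -0.161]
ft_force: [0.7, -0.3, -2.0]
opening: 0.504
finger_force: 14.9
```

```bash
python3 -m handwheel '[[[8,0.5,0],[0,0,0],36],[[12,0.7,0],[0,0,0],36],[[12,0.7,0],[0,0,0],36],[[14,0.8,0],[0,0,0],36],[[14,0.8,0],[0,0,0],36]]'
python3 -m handwheel '[[[4,0,0],[0,0,0],36],[[0,0,0],[0,0,0],36],[[0,0,0],[0,0,0],36]]'
python3 - <<'E'
from h import *
a=-.249; T=tool(); pb=np.array([.528,-.117,T[2,3]]); u=np.array([np.cos(a),np.sin(a),0])
print('yaw turn about tool z',-(a-np.arctan2(T[1,0],T[0,0]))); print(delta(pb+.105*u)); snap('wrist','w5.png'); snap('scene','s5.png')
E
```

```text
t: 14.7
ee_pos: [0.6576, 0.031, 0.2129]
orientation: [3.141, 0.0, -0.161]
ft_force: [0.3, 0.2, -2.2]
opening: 0.503
finger_force: 14.9
t: 15.0
ee_pos: [0.6599, 0.0307, 0.2129]
orientation: [3.141, 0.001, -0.161]
ft_force: [0.2, 0.5, -1.8]
opening: 0.501
finger_force: 14.9
yaw turn about tool z 0.0878555757645337
[ -1.9 176.1   0. ]
```

View pics/w5.png

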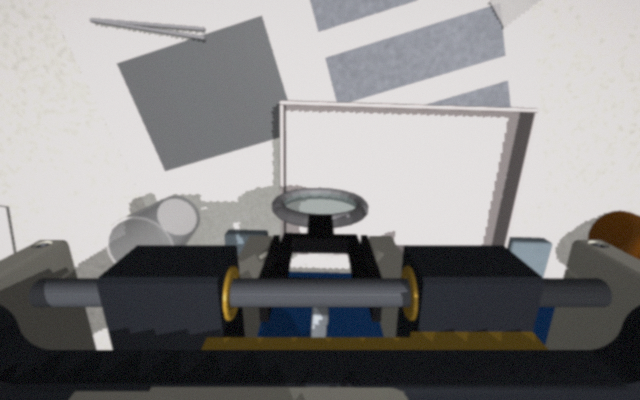

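The lens hangs upright and centred between the fingers: disc at (320,205), loop opening at (320,262). It is clear of hook A's tip, so I'll cross to hook B.

```bash
python3 -m handwheel '[[[5,10,0],[0,0,0],36],[[0,20,0],[0,0,0],36],[[0,25,0],[0,0,0],36],[[0,30,0],[0,0,0],36],[[0,30,0],[0,0,0],36]]'
python3 -m handwheel '[[[0,25,0],[0,0,0.03],36],[[0,20,0],[0,0,0.03],36],[[0,13,0],[0,0,0.028],36],[[0,0,0],[0,0,0],36],[[0,0,0],[0,0,0],36]]'
python3 - <<'E'
from h import *
a=-.249; T=tool(); pb=np.array([.528,-.117,T[2,3]]); u=np.array([np.cos(a),np.sin(a),0])
print('yaw turn about tool z',-(a-np.arctan2(T[1,0],T[0,0]))); print(delta(pb+.105*u),delta(pb+.045*u)); snap('wrist','w6.png')
E
```

```text
t: 15.6
ee_pos: [0.6459, -0.0855, 0.2136]
orientation: [3.142, -0.0, -0.161]
ft_force: [1.4, 0.6, -1.9]
opening: 0.502
finger_force: 14.9
t: 16.1
ee_pos: [0.6357, -0.1409, 0.2134]
orientation: [-3.141, -0.0, -0.249]
ft_force: [1.0, 0.2, -1.8]
opening: 0.5
finger_force: 14.9
yaw turn about tool z -0.0002818534981244847
[-5.3  3.4 -0. ] [-65.3   3.4  -0. ]
```

View pics/w6.png

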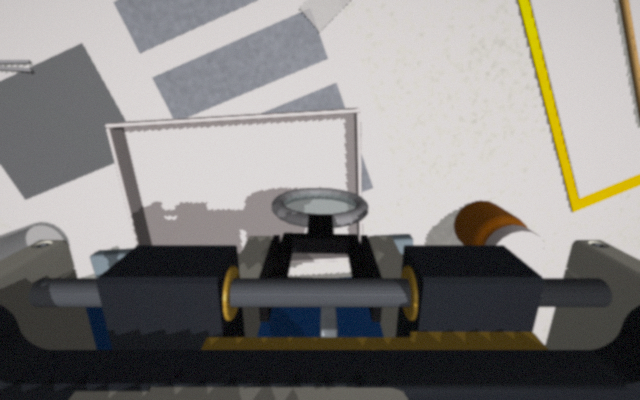

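Arm B's tip shows through the loop at (328,320), which agrees with the computed 3.4 mm sideways correction. I'll insert it.

```bash
python3 -m handwheel '[[[0,3.4,0],[0,0,0],36],[[-10,0,0],[0,0,0],36],[[-10,0,0],[0,0,0],36],[[-10,0,0],[0,0,0],36],[[0,0,0],[0,0,0],36]]'
python3 -m handwheel '[[[-10,0,0],[0,0,0],36],[[-10,0,0],[0,0,0],36],[[-10,0,0],[0,0,0],36],[[-4,0,0],[0,0,0],36],[[0,0,0],[0,0,0],36]]'
```

```text
t: 16.65
ee_pos: [0.6046, -0.1358, 0.2138]
orientation: [-3.141, -0.0, -0.248]
ft_force: [0.2, -0.5, -1.9]
opening: 0.501
finger_force: 14.9
t: 17.15
ee_pos: [0.5726, -0.1279, 0.2137]
orientation: [-3.141, -0.001, -0.249]
ft_force: [0.8, 0.2, -1.1]
opening: 0.499
finger_force: 14.9
```

```bash
python3 -m handwheel '[[[0,0,4],[0,0,0],36],[[0,0,4],[0,0,0],36],[[0,0,3],[0,0,0],36],[[0,0,0],[0,0,0],36],[[0,0,0],[0,0,0],36]]'
python3 -m handwheel '[[[0,0,0.7],[0,0,0],36],[[0,0,0.5],[0,0,0],36],[[0,0,0],[0,0,0],36],[[0,0,0],[0,0,0],36]]'
```

```text
t: 17.65
ee_pos: [0.5731, -0.1281, 0.202]
orientation: [3.141, 0.001, -0.249]
ft_force: [1.3, 0.5, -2.1]
opening: 0.501
finger_force: 14.9
t: 18.05
ee_pos: [0.5731, -0.128, 0.2012]
orientation: [-3.142, -0.0, -0.249]
ft_force: [-0.3, -0.2, -1.5]
opening: 0.499
finger_force: 14.9
```

```bash
python3 -m handwheel '[[[0,0,0.7],[0,0,0],36],[[0,0,0],[0,0,0],36],[[0,0,0],[0,0,0],36]]'
python3 -m handwheel '[[[0,0,0.4],[0,0,0],36],[[0,0,0],[0,0,0],36],[[0,0,0],[0,0,0],36]]'
```

```text
t: 18.35
ee_pos: [0.573, -0.128, 0.2004]
orientation: [-3.142, 0.0, -0.249]
ft_force: [-0.5, 0.1, -0.9]
opening: 0.5
finger_force: 14.9
t: 18.65
ee_pos: [0.5731, -0.1281, 0.2002]
orientation: [3.142, -0.0, -0.249]
ft_force: [-0.7, 0.5, 1.3]
opening: 0.502
finger_force: 14.9
```

```bash
python3 -m handwheel '[[[0,0,0],[0,0,0],45],[[0,0,0],[0,0,0],48],[[0,0,0],[0,0,0],52],[[0,0,0],[0,0,0],60],[[0,0,0],[0,0,0],75]]'
python3 -m handwheel '[[[0,0,0],[0,0,0],80],[[0,0,0],[0,0,0],80],[[0,0,0],[0,0,0],80],[[0,0,0],[0,0,0],80],[[0,0,0],[0,0,0],80]]'
python3 - <<'E'
from h import *
snap('wrist','w7.png')
E
```

```text
t: 19.15
ee_pos: [0.5731, -0.128, 0.2]
orientation: [-3.142, -0.0, -0.249]
ft_force: [0.6, 1.0, 0.3]
opening: 0.717
finger_force: 0.0
t: 19.65
ee_pos: [0.5731, -0.1281, 0.2]
orientation: [3.142, -0.0, -0.249]
ft_force: [-0.1, 0.3, -0.2]
opening: 0.913
finger_force: 0.0
```

View pics/w7.png

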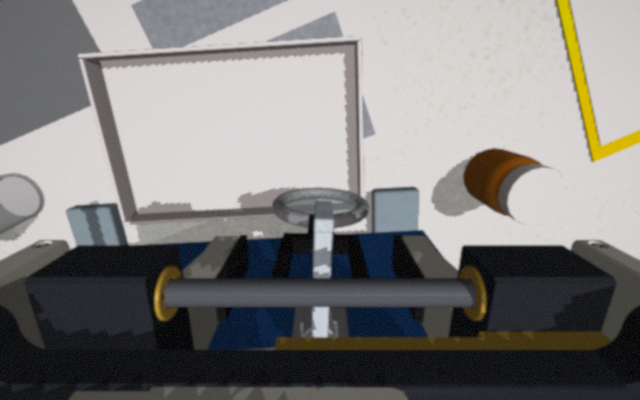

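The lens hangs on hook B, let go. The loop is around (320,255), the arm is through it, and the fingers stand clear at columns 215 and 420. I'll retreat upward and go to hook A.

```bash
python3 -m handwheel '[[[0,0,-5],[0,0,0],80],[[0,0,-15],[0,0,0],80],[[0,0,-25],[0,0,0],80],[[0,0,-30],[0,0,0],80],[[0,0,-25],[0,0,0],80]]'
python3 -m handwheel '[[[2.7,-38,0],[0,0,0],20],[[2.7,-38,0],[0,0,0],0],[[2.7,-38,0],[0,0,0],0],[[2.7,-37,0],[0,0,0],0],[[0,0,0],[0,0,0.14],0]]'
python3 -m handwheel '[[[0,0,0],[0,0,0.14],0],[[0,0,0],[0,0,0.14],0],[[0,0,0],[0,0,0.14],0],[[0,0,0],[0,0,0.14],0],[[0,0,0],[0,0,0.14],0]]'
python3 -m handwheel '[[[0,0,0],[0,0,0.14],0],[[0,0,0],[0,0,0.14],0],[[0,0,0],[0,0,0.14],0],[[0,0,0],[0,0,0.14],0],[[0,0,0],[0,0,0.14],0]]'
python3 - <<'E'
from h import *
print(delta([.6206,.0155,.219]))
snap('wrist','w8.png')
E
```

```text
t: 20.2
ee_pos: [0.5732, -0.1281, 0.302]
orientation: [-3.142, -0.001, -0.249]
ft_force: [-0.7, -0.1, 0.1]
opening: 0.912
finger_force: 0.0
t: 20.7
ee_pos: [0.6218, 0.0193, 0.2998]
orientation: [-3.141, 0.0, -0.387]
ft_force: [-0.7, 0.1, -0.2]
opening: 0.523
finger_force: 0.0
t: 21.2
ee_pos: [0.6207, 0.0157, 0.3004]
orientation: [-3.141, -0.0, -1.095]
ft_force: [1.0, 0.4, -0.2]
opening: 0.063
finger_force: 0.0
t: 21.7
ee_pos: [0.6207, 0.0156, 0.3004]
orientation: [-3.141, 0.0, -1.795]
ft_force: [-0.7, 0.7, -0.0]
opening: 0.004
finger_force: 0.0
[ 0.2  0.1 81.4]
```

View pics/w8.png

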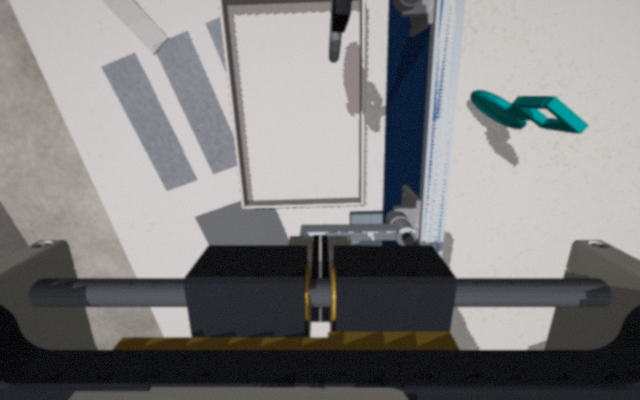

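Run:
```python
from h import *
T=tool()
for p in ([.6403,.034,.229],[.5604,.0516,.221],[.6206,.0155,.205]): print(np.round(proj('wrist',p,T),1))
print(at_z('wrist',304,228,.229,T),at_z('wrist',405,237,.221,T))
```

```text
[299.4 241. ]
[406. 235.]
[319.4 202.1]
[0.63435961 0.02458441 0.229     ] [0.56144492 0.05312457 0.221     ]
```

The pivot matches at (405,237) against a predicted (406,235). The visible band at rows 225–240 is the arm's near side face, and the fingertip will land clear of it at row 202. Descending.

```bash
python3 -m handwheel '[[[0,0,30],[0,0,0],0],[[0,0,30],[0,0,0],0],[[0,0,21],[0,0,0],0],[[0,0,0],[0,0,0],0],[[-4,0,0],[0,0,0],0]]'
python3 -m handwheel '[[[-1,0,0],[0,0,0],0],[[-1,0,0],[0,0,0],0],[[-1,0,0],[0,0,0],0]]'
python3 -m handwheel '[[[-1,0,0],[0,0,0],0],[[-1,0,0],[0,0,0],0],[[-1,0,0],[0,0,0],0]]'
```

```text
t: 22.25
ee_pos: [0.6219, 0.0193, 0.2198]
orientation: [-3.141, -0.001, -1.787]
ft_force: [0.2, 0.3, 1.0]
opening: 0.006
finger_force: 0.0
t: 22.55
ee_pos: [0.6228, 0.0222, 0.2204]
orientation: [-3.14, -0.0, -1.788]
ft_force: [1.0, -5.1, 2.1]
opening: 0.003
finger_force: 2.3
t: 22.85
ee_pos: [0.6233, 0.0246, 0.2201]
orientation: [-3.14, -0.001, -1.789]
ft_force: [0.5, -4.4, 3.1]
opening: 0.006
finger_force: 2.6
```

```bash
python3 -m handwheel '[[[-4,-0.6,0],[0,0,-0.07],0],[[-4,-0.6,0],[0,0,-0.07],0],[[-4,-0.6,0],[0,0,-0.07],0],[[-4,-0.6,0],[0,0,-0.06],0],[[-4,-0.6,0],[0,0,-0.06],0]]'
python3 -m handwheel '[[[-4,-0.6,0],[0,0,-0.06],0],[[-4,-0.6,0],[0,0,-0.06],0],[[-4,-0.6,0],[0,0,-0.06],0],[[-4,-0.6,0],[0,0,-0.06],0],[[-4,-0.6,0],[0,0,-0.06],0]]'
python3 - <<'E'
from h import *
T=tool(); print((T[:3,:3].T@(np.array([.5604,.0516,.221])-T[:3,3])*1000).round(1))
E
```

```text
t: 23.35
ee_pos: [0.6286, 0.0444, 0.2202]
orientation: [-3.139, -0.001, -1.456]
ft_force: [3.5, -4.4, 2.4]
opening: 0.006
finger_force: 2.7
t: 23.85
ee_pos: [0.6275, 0.0649, 0.2203]
orientation: [-3.138, -0.002, -1.156]
ft_force: [3.7, -3.7, 2.0]
opening: 0.007
finger_force: 2.7
[-14.8  66.8  -1. ]
```

```bash
python3 -m handwheel '[[[-4,-0.8,0],[0,0,-0.06],0],[[-4,-0.8,0],[0,0,-0.06],0],[[-4,-0.8,0],[0,0,-0.06],0],[[-4,-0.8,0],[0,0,-0.06],0],[[-4,-0.8,0],[0,0,-0.06],0]]'
python3 -m handwheel '[[[-4,-0.8,0],[0,0,-0.06],0],[[-4,-0.8,0],[0,0,-0.06],0],[[-4,-0.8,0],[0,0,-0.06],0],[[-4,-0.8,0],[0,0,-0.06],0],[[-4,-0.8,0],[0,0,-0.06],0]]'
python3 - <<'E'
from h import *
T=tool(); print((T[:3,:3].T@(np.array([.5604,.0516,.221])-T[:3,3])*1000).round(1))
E
```

```text
t: 24.35
ee_pos: [0.6204, 0.0841, 0.2202]
orientation: [-3.139, -0.002, -0.856]
ft_force: [2.4, -3.7, 1.9]
opening: 0.003
finger_force: 2.6
t: 24.85
ee_pos: [0.6081, 0.1002, 0.2201]
orientation: [-3.141, -0.002, -0.556]
ft_force: [3.2, -5.6, 2.0]
opening: 0.003
finger_force: 2.5
[-14.8  66.4  -0.9]
```

```bash
python3 -m handwheel '[[[-4,-0.8,0],[0,0,-0.06],0],[[-4,-0.8,0],[0,0,-0.06],0],[[-3,-0.6,0],[0,0,-0.045],0],[[-2,-0.4,0],[0,0,-0.03],0]]'
```

```text
t: 25.25
ee_pos: [0.5977, 0.1085, 0.2201]
orientation: [-3.141, -0.002, -0.362]
ft_force: [3.3, -5.8, 1.8]
opening: 0.006
finger_force: 2.4
```

```bash
python3 -m handwheel '[[[-1.2,-0.2,0],[0,0,-0.018],0],[[-1.2,-0.2,0],[0,0,-0.018],0],[[-1,-0.2,0],[0,0,-0.015],0]]'
```

```text
t: 25.55
ee_pos: [0.5949, 0.1103, 0.2201]
orientation: [-3.141, -0.003, -0.312]
ft_force: [3.7, -4.8, 2.4]
opening: 0.001
finger_force: 2.3
```

```bash
python3 -m handwheel '[[[-1,-0.2,0],[0,0,-0.015],0],[[-1,-0.2,0],[0,0,-0.015],0]]'
```

```text
t: 25.75
ee_pos: [0.5931, 0.1113, 0.2201]
orientation: [-3.141, -0.003, -0.282]
ft_force: [4.4, -4.9, 1.8]
opening: 0.003
finger_force: 2.3
```

```bash
python3 -m handwheel '[[[-1,-0.2,0],[0,0,-0.015],0],[[-1,-0.2,0],[0,0,-0.015],0]]'
```

```text
t: 25.95
ee_pos: [0.5913, 0.1122, 0.2201]
orientation: [-3.141, -0.003, -0.252]
ft_force: [4.3, -4.2, 2.3]
opening: 0.002
finger_force: 2.3
```

```bash
python3 -m handwheel '[[[-1,-0.2,0],[0,0,-0.015],0],[[-1,-0.2,0],[0,0,-0.015],0]]'
```

```text
t: 26.15
ee_pos: [0.5898, 0.1131, 0.2202]
orientation: [-3.141, -0.003, -0.222]
ft_force: [6.6, -7.0, -0.4]
opening: 0.003
finger_force: 4.1
```

```bash
python3 -m handwheel '[[[-1,-0.2,0],[0,0,-0.015],0],[[-0.6,-0.1,0],[0,0,-0.01],0]]'
```

```text
t: 26.35
ee_pos: [0.5897, 0.1134, 0.2205]
orientation: [-3.141, -0.006, -0.197]
ft_force: [13.4, -7.5, -1.9]
opening: 0.001
finger_force: 7.1
```

```bash
python3 -m handwheel '[[[0,0,0],[0,0,0],0],[[0,0,0],[0,0,0],0]]'; python3 -m handwheel '[[[0,0,0],[0,0,0],0],[[0,0,0],[0,0,0],0],[[0,0,0],[0,0,0],0]]'
```

```text
t: 26.55
ee_pos: [0.5897, 0.1134, 0.2204]
orientation: [-3.141, -0.006, -0.198]
ft_force: [10.3, -6.8, -1.6]
opening: 0.007
finger_force: 6.2
t: 26.85
ee_pos: [0.5897, 0.1134, 0.2204]
orientation: [-3.141, -0.006, -0.198]
ft_force: [10.9, -7.5, -0.7]
opening: 0.007
finger_force: 6.1
```

```bash
python3 -m handwheel '[[[1,0,0],[0,0,0],0],[[3,0,0],[0,0,0],0],[[10,0,0],[0,0,0],0],[[10,0,-10],[0,0,0],0],[[0,0,-40],[0,0,0],0]]'
python3 -m handwheel '[[[-30,-30,-20],[0,0,0],0],[[-40,-20,0],[0,0,0],0],[[-30,0,0],[0,0,0],0],[[0,0,0],[0,0,0],0],[[0,0,0],[0,0,0],0]]'
python3 - <<'E'
from h import *
im=snap('top','t9.png'); w=snap('wrist','w9.png')
a=cv2.resize(im[115:245,230:470],None,fx=2,fy=2,interpolation=cv2.INTER_CUBIC)
cv2.imwrite('pics/f9.png',np.vstack([cv2.resize(w[:,:,::-1],(480,300)),a[:,:,::-1]]))
E
```

```text
t: 27.35
ee_pos: [0.6092, 0.109, 0.2646]
orientation: [3.137, 0.008, -0.198]
ft_force: [0.9, 0.3, -0.6]
opening: 0.004
finger_force: 0.0
t: 27.85
ee_pos: [0.5221, 0.1788, 0.2895]
orientation: [-3.141, -0.001, -0.196]
ft_force: [0.5, -0.0, -0.8]
opening: 0.004
finger_force: 0.0
```

View pics/f9.png

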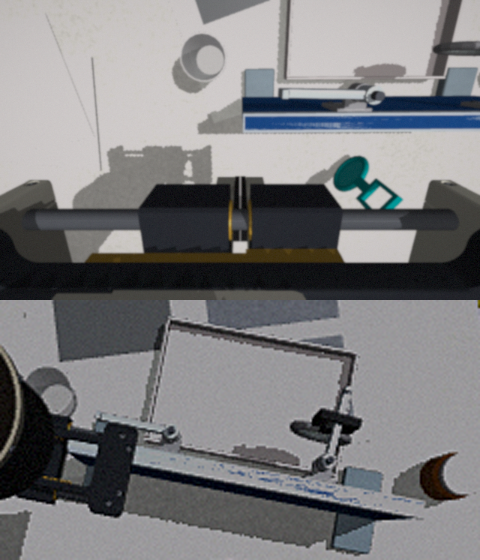

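Arm A lies folded along the panel, from (283,93) to (375,95) in the wrist half. The lens hangs on arm B near (335,425) in the top half, and the robot is clear. Handing in.

```bash
python3 -c "
from cell import r
print(r.hand_in())"
```

```text
the job is handed in; nothing more can be done
None
```

I handed the job in at about 28 s: hook B was pressed home at its outer stop (about 12 N), the lens hangs on it, and hook A was folded and pressed home (about 12 N); the hand-in gave no verdict.

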